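# Clamp the terrine in the holding rail

## Task

The terrine stands in the holding rail with only its left side held. Slide the loose right-hand stop along the rail right up to the terrine, then lock the stop there by turning its clamp knob a full quarter turn clockwise. Leave the left stop and its knob as they are, and do not shove the terrine out of place.

Things in the scene. Friction and masses are not known exactly. Their poses are not given: they have to be found in the camera images.
- stop_grip (a point): Grip point of the right-hand (smaller y) stop's clamp knob: black upright bar 46 mm long, 14 wide, 36 high on a 32 mm disc. On the knob's vertical axis, 12 mm below bar top, 24 above disc, 94 above table. z up, y along the bar. The steel stop's flat front is 25 mm from this axis, towards the terrine. Loose it slides with about 3 N and may be slid by its knob; locked, the clamp holds it.
- stop_knob (a joint): Angle of that knob (rad): near 0 (up to 0.2) = loose, bar along the rail; grows clockwise seen from above to its end stop at 1.57 = locked, bar across the rail. Turns with about 0.1 N m and stays where it is left.
- terrine_end (a point): Middle of the right end face of the terrine: dark blue lidded box, 140 x 84 mm, 1.4 kg, on the white board in front of the rail; lid 71, its handle 83 mm above the table. z up; y along the rail from the right stop to the left one (within 15 deg of world y). Rail centre line: 102 mm along its +x. The stop touches the terrine when the knob axis is 25 mm short of this point along y.
- left_knob (a joint): Angle (rad) of the like knob on the like stop at the terrine's left end, 192 mm beyond the place where the right knob belongs. Already locked (about 1.55, bar across the rail); to be left so.
Not all that is in view belongs to the job. Leave any green or turquoise look-alike of the part that bears terrine_end alone.

How it is judged:
On the way, in this order (a step that is already met when the one before it is completed fails the run):
1. the right-hand stop is slid up to the terrine (gap under 15 mm) with its knob still loose (under 0.7 rad) (y of stop_grip in the frame of terrine_end above -0.04 m and value of joint stop_knob below 0.7 rad), for 0.1 s.
2. its knob is turned to locked (over 1.25 rad) with the stop still there (y of stop_grip in the frame of terrine_end above -0.04 m and value of joint stop_knob above 1.25 rad), for 0.2 s.
At the end, for the whole second after the job is handed in: The right-hand stop's front end is within 15 mm of the terrine's end, its knob is turned over 1.25 rad (of 1.57), the terrine stands upright within 20 mm of where it was, and the left knob is still locked (over 1.25 rad) (all of step 2 and distance of terrine_end from where it was at the start of the episode below 0.02 m and angle between terrine_end's own z axis and vertical below 0.1 rad and value of joint left_knob above 1.25 rad); the robot touches nothing.
It fails at once if the left stop's knob is turned loose (under 1.25 rad) (value of joint left_knob below 1.25 rad).
It fails at once if the terrine is shoved more than 30 mm (distance of terrine_end from where it was at the start of the episode above 0.03 m).
It also fails if it takes over 38 s, if anything falls off the work surface, if the arm or the gripper's body presses on something with over 40 N, if the wrist force passes 120 N, or if a joint passes its speed limit or range.

## Robot

A 6-joint arm with a two-finger parallel gripper is mounted at the origin on the work surface. World frame = base frame: x ahead of the robot, y to its left, z up, the work surface at z = 0. Lengths are in m, angles in rad, forces in N, time in s.
With the tool pointing down it reaches from about 0.325 to 0.85 m from the base axis. Payload 4.4 kg.
Tool frame: the origin (TCP) lies at the very end of the fingers, on their centre line; the grasp point (between the pads) lies 19 mm behind it (manip.grasp_offset is the distance from the TCP to the grasp point, in m); z points along the fingers, y is the line along which they close (so a half turn about z gives the same grasp; the last joint's range is limited). The gripper opens to 94 mm and grips with 3 to 60 N. Pads are 16 mm wide; open, the fingers measure 119 mm over their backs; the gripper's body (75 mm by 177 mm) begins 78 mm behind the grasp point.
Start: joints at [-1.494, 0.207, 1.542, -0, 1.393, -0.15], TCP at [0.129, -0.56, 0.205] pointing down, gripper open.
Joint ranges: [-2.73, 2.73], [-0.86, 2.22], [0.23, 2.46], [-1.11, 4.25], [0.08, 2.63], [-2.82, 2.82]. Speed limits (rad/s): [2.79, 2.79, 3.14, 3.14, 3.14, 3.14].

## Interface

Orientations are given as a rotation vector (axis times angle).
In Python, from cell import manip, optics gives the robot as it stands. The module is installed in compiled form; this text tells all that it offers.
- The arm moves only by the tool carry_out, never from a script. Its argument "moves" is a list of rows, each an object of numbers: "hand": the closure, from 0 (fully open) to 1 (shut); "tx", "ty", "tz": the shift along the tool's x, y, z in cm; "spin": the turn about the tool's z in rad. In form: [{"hand": .., "tx": .., "ty": .., "tz": .., "spin": ..}, ...]. A call has 1 to 5 rows; each row is the pose to reach, as a shift and turn from the pose commanded when the call began, along the tool's axes at that moment; what a row does not reach only later rows make up. A row lasts 1/10 s, in which the tool goes at most 50 mm and 8.59 degrees, less where a joint would pass 70% of its speed; a pose out of reach is approached as far as the arm can. A call with a gripper value outside its range is refused whole. The fingers move at their own pace and stop on an object; "newtons" is the grip in N (left out, the last holds). Time passes only in rows, so rows that repeat a pose let the fingers close. It gives the time, the measured TCP pose, the force, the opening and the grip force at its end, in the units of the state.
- manip.get_state(): the state, without advancing time (a new reading comes with each control period).
- optics.read_camera(name): name is "scene" or "top" or "wrist"; returns the picture (384x512x3 uint8, red, green, blue); there is no depth.
- optics.calibration(name): a dict with "intrinsics" (3x3 intrinsics, pixels), "k1" (the pictures are not rectified: a ray, as slopes to the right and down, at radius r is drawn at 1 + k1 r^2 times it, then the intrinsics apply), "R" (3x3) and "t" (3): a world point X has camera coordinates R X + t. Camera axes: x right, y down, z forward; pixel columns grow to the right and rows downward; lengths in m; the calibration is good to about 2 mm. A picture is of the moment at which its call begins: read the wrist's pose just before it. calibration takes no time and is no camera call; for the wrist camera it gives the pose at the moment of the call.
- manip.job_done(): hands the job in; it is judged then, once.
The state is a dict: "time_s": time; "q": joint angles; "qd": joint speeds; "joint_efforts": joint torques, N m; "tool_pos": TCP position; "eef_rot": TCP orientation; "force": force on the tool from outside, world axes, zero at the start; "ft_torque": the same for the moment, N m; "finger_gap": finger opening in m; "finger_force": force on a finger pad.
Only numpy, scipy, OpenCV 4.12 (cv2) and the standard library are available. Lean on these libraries where they do the work, as an engineer would, in place of code of your own. Each camera call takes 0.05 s, during which the arm holds its last target. There are 200 camera calls.

## Working session

There is one attempt and no reset: what is moved stays moved. The work goes in short steps, Python scripts to look and compute and a tool call to move; the robot and the scene stay as the last step left them, time stands still between calls to the robot, and variables do not carry over. Pictures are saved under pics/ and viewed, at most 10 in all, crops included, and the job is handed in when it is done.

Besides the shell and the picture viewer there is one more tool, called after "Request:" as name(argument=value, ...) on one line, values as JSON. carry_out: Moves the arm, as the interface text tells. Its arguments: {"type":"object","properties":{"moves":{"type":"array"},"newtons":{"type":"number"}},"required":["moves"]}

```bash
mkdir -p pics
cat > h.py <<'E'
import numpy as np, cv2
from cell import manip, optics
def ray(name,uv,cal=None):
    c=cal or optics.calibration(name);K=np.array(c["intrinsics"]);k=c["k1"]
    d=np.array([(uv[0]-K[0,2])/K[0,0],(uv[1]-K[1,2])/K[1,1]]);s=d.copy()
    for _ in range(30): s=d/(1+k*(s@s))
    R=np.array(c["R"]);t=np.array(c["t"]);return -R.T@t,R.T@np.array([s[0],s[1],1])
def onz(name,uv,z,cal=None):
    o,d=ray(name,uv,cal);return o+d*(z-o[2])/d[2]
def proj(name,X,cal=None):
    c=cal or optics.calibration(name);p=np.array(c["R"])@X+np.array(c["t"]);s=p[:2]/p[2];s=s*(1+c["k1"]*(s@s));K=np.array(c["intrinsics"]);return K[:2,:2]@s+K[:2,2]
def snap(name,f=None):
    a=optics.read_camera(name);b=cv2.cvtColor(a,cv2.COLOR_RGB2BGR)
    if f: cv2.imwrite("pics/"+f,b)
    return b
E
python3 - <<'E'
from h import *
a=snap("top","top0.png");b=snap("scene","scene0.png")
print(manip.get_state())
for n in("top","scene"):
    c=optics.calibration(n);print(n,-np.array(c["R"]).T@np.array(c["t"]))
E
```

```text
{'time_s': 0.1, 'q': array([-1.49448489e+00,  2.07341205e-01,  1.54278346e+00, -7.12900850e-06,
        1.39346970e+00, -1.50518952e-01]), 'qd': array([-0.00095535, -0.00035811, -0.00261003,  0.00285247,  0.00188658,
        0.00199771]), 'joint_efforts': array([ 4.63954609e-05, -3.71862316e+01, -2.82291430e+01,  7.00862403e-02,
        3.11766600e-02, -5.33083073e-05]), 'tool_pos': array([ 0.12923321, -0.55956136,  0.20441636]), 'eef_rot': array([-3.11942117e+00, -3.55316533e-01, -1.05557513e-04]), 'force': array([-0.24252398, -0.32111158,  0.22049624]), 'ft_torque': array([-0.00928703,  0.04237676, -0.01932886]), 'finger_force': 0.0, 'finger_gap': 0.09404813579689747}
top [ 0.40560873 -0.03110207  1.33866938]
scene [ 1.1574675  -0.07360982  0.96564713]
```

View pics/top0.png

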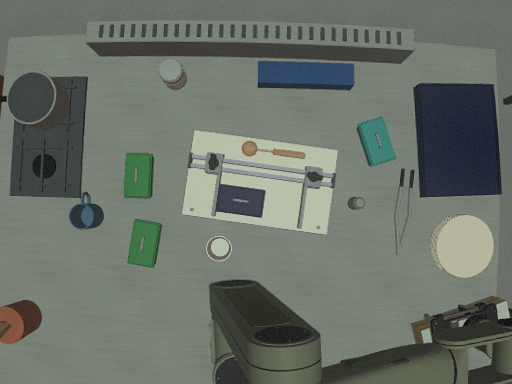

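View pics/scene0.png

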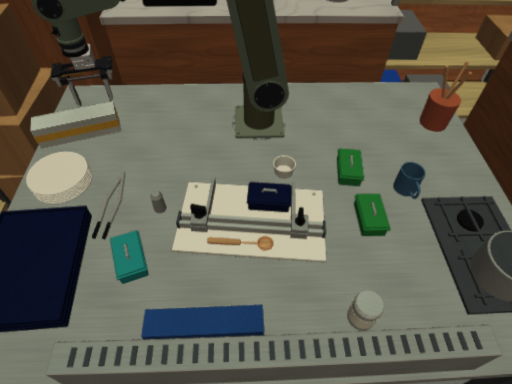

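The top view shows the navy terrine at (241,200). The left stop's knob is at (213,162) and the loose right stop's knob at (315,177). The green boxes at (138,175) and (144,243) and the turquoise box at (377,141) are look-alikes; only the navy one stands on the white board by the rail. I'll confirm in one enlarged crop.

Run:
```python
from h import *
b=cv2.imread("pics/top0.png")
cv2.imwrite("pics/crop0.png",cv2.resize(b[125:240,175:345],None,fx=4.5,fy=4.5,interpolation=cv2.INTER_CUBIC))
hsv=cv2.cvtColor(b,cv2.COLOR_BGR2HSV)
x0,y0=175,125;r=hsv[125:240,175:345]
m=((r[...,0]>105)&(r[...,0]<135)&(r[...,1]>90)).astype(np.uint8)
cs,_=cv2.findContours(m,0,2);c=max(cs,key=cv2.contourArea)
rc=cv2.minAreaRect(c);print(rc,cv2.contourArea(c))
for p in cv2.boxPoints(rc):print(p+[x0,y0],onz("top",p+[x0,y0],.071))
m=((r[...,2]<50)&(r[...,1]<110)).astype(np.uint8)
cs,_=cv2.findContours(m,0,2)
for c in cs:
    if cv2.contourArea(c)>12:
        rc=cv2.minAreaRect(c);p=np.array(rc[0])+[x0,y0];print(p,rc[1:],onz("top",p,.1))
```

```text
Traceback (most recent call last):
ValueError: max() iterable argument is empty
```

View pics/crop0.png

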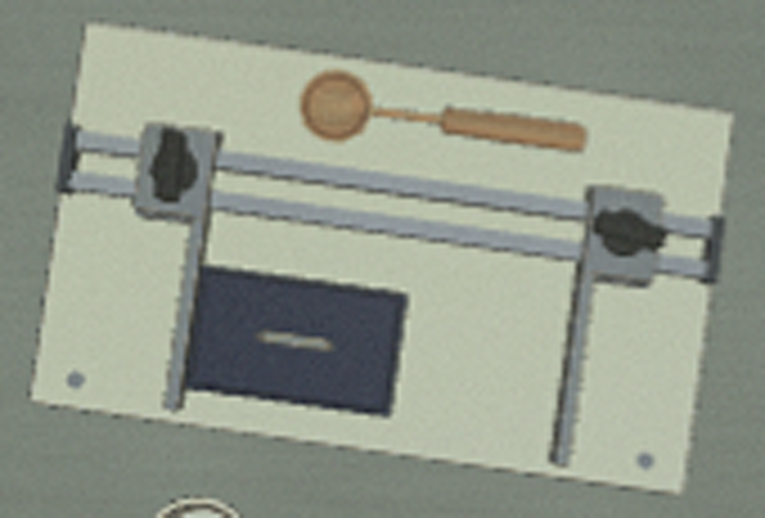

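The crop shows the navy terrine with its right end from about (405,295) to (388,415). The left knob is across the rail at (175,165), and the right knob is along the rail at (628,232). This is the terrine meant.

Run:
```python
from h import *
b=cv2.imread("pics/top0.png")
x0,y0=175,125;r=b[125:240,175:345].astype(int);B,G,R=r[...,0],r[...,1],r[...,2]
def big(m):
    cs,_=cv2.findContours(m.astype(np.uint8),0,2);return sorted(cs,key=cv2.contourArea)[::-1]
c=big((B<110)&(B-R>15))[0];rc=cv2.minAreaRect(c);print(rc)
P=np.array([onz("top",p+[x0,y0],.071) for p in cv2.boxPoints(rc)]);print(P.round(4))
print("sides",[np.linalg.norm(P[i]-P[i-1]).round(4) for i in range(4)])
for c in big((B<70)&(R<75)&(abs(B-R)<15))[:4]:
    rc=cv2.minAreaRect(c);p=np.array(rc[0])+[x0,y0];print(p,rc[1:],onz("top",p,.1).round(4),cv2.contourArea(c))
# board corners direction from crop
q=np.array([[86,22],[733,113],[682,492],[32,402]])/4.5+[x0,y0]
print(np.array([onz("top",p,.01) for p in q]).round(4))
# rail lines: rods, crop px
q=np.array([[220,160],[585,210],[215,202],[580,250]])/4.5+[x0,y0]
print(np.array([onz("top",p,.045) for p in q]).round(4))
```

```text
((64.84339904785156, 75.46366119384766), (42.870399475097656, 24.762451171875), 7.352379322052002)
[[ 0.3942  0.0823  0.071 ]
 [ 0.4679  0.075   0.071 ]
 [ 0.455  -0.0527  0.071 ]
 [ 0.3814 -0.0453  0.071 ]]
sides [np.float64(0.1282), np.float64(0.0741), np.float64(0.1284), np.float64(0.074)]
[213.5 161.5] ((15.0, 9.0), 90.0) [0.5363 0.0944 0.1   ] 88.5
[314.5 176.5] ((9.0, 15.0), 90.0) [ 0.5004 -0.2031  0.1   ] 88.0
[218.11999893 197.65999603] ((2.404163122177124, 27.29432487487793), 8.13010311126709) [0.4306 0.0775 0.1   ] 20.5
[232.48461914 212.12309265] ((29.272197723388672, 1.6124515533447266), 7.125016689300537) [0.3896 0.0342 0.1   ] 10.5
[[ 0.6451  0.1687  0.01  ]
 [ 0.5933 -0.2885  0.01  ]
 [ 0.3266 -0.2581  0.01  ]
 [ 0.3768  0.1974  0.01  ]]
[[ 0.5459  0.0681  0.045 ]
 [ 0.5186 -0.1812  0.045 ]
 [ 0.5171  0.0706  0.045 ]
 [ 0.4912 -0.1784  0.045 ]]
```

Request:
carry_out(moves=[{"hand":0,"tx":4,"ty":-2.4,"tz":-1,"spin":-0.14},{"hand":0,"tx":8,"ty":-4.8,"tz":-2,"spin":-0.28},{"hand":0,"tx":12,"ty":-7.2,"tz":-3,"spin":-0.42},{"hand":0,"tx":16,"ty":-9.6,"tz":-4,"spin":-0.56},{"hand":0,"tx":20,"ty":-12,"tz":-4,"spin":-0.7}])

```text
time_s: 0.6
tool_pos: [0.2985, -0.3976, 0.2468]
eef_rot: [2.804, 1.41, 0.0]
force: [0.2, 0.7, 0.0]
finger_gap: 0.0936
finger_force: 0.0
```

Request:
carry_out(moves=[{"hand":0,"tx":4.8,"ty":0.8,"tz":0,"spin":-0.11},{"hand":0,"tx":9.6,"ty":1.6,"tz":0,"spin":-0.22},{"hand":0,"tx":14.4,"ty":2.4,"tz":0,"spin":-0.33},{"hand":0,"tx":19.2,"ty":3.2,"tz":0,"spin":-0.43},{"hand":0,"tx":24,"ty":4,"tz":0,"spin":-0.53}])

```text
time_s: 1.1
tool_pos: [0.4742, -0.2286, 0.2451]
eef_rot: [-2.34, -2.096, 0.0]
force: [0.5, 0.5, 0.4]
finger_gap: 0.0939
finger_force: 0.0
```

Run:
```python
from h import *
s=manip.get_state();c=optics.calibration("wrist");b=snap("wrist","w1.png")
print(s["time_s"],s["tool_pos"],s["eef_rot"],2*np.arctan2(s["eef_rot"][1],s["eef_rot"][0]),s["q"])
print(-np.array(c["R"]).T@np.array(c["t"]))
import pickle;pickle.dump(c,open("w1.pkl","wb"))
print(proj("wrist",np.array([.5004,-.2031,.1]),c))
```

```text
1.1 [ 0.47416705 -0.2286387   0.24508322] [-2.33966560e+00 -2.09592311e+00  3.74091346e-04] -4.82218165989498 [-6.13699428e-01  7.38720734e-02  1.60931976e+00 -1.37286798e-04
  1.45886928e+00 -5.03891383e-01]
[ 0.48250604 -0.16005214  0.42632274]
[272.85052051 161.15501366]
```

View pics/w1.png

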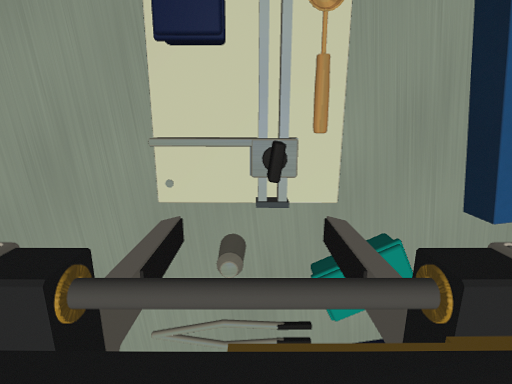

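The wrist view shows the loose right knob bar at about (277,161), turned slightly clockwise from the rail. The terrine's right end is at top left, with its near edge around row 43.

```bash
python3 - <<'E'
from h import *
import pickle
c=pickle.load(open("w1.pkl","rb"));b=cv2.imread("pics/w1.png").astype(int)
r=b[130:200,240:310];m=(r.max(2)<28).astype(np.uint8)
for th in(22,30,45):
    m=(r.max(2)<th).astype(np.uint8);cs,_=cv2.findContours(m,0,2);k=max(cs,key=cv2.contourArea)
    rc=cv2.minAreaRect(k);P=np.array([onz("wrist",p+[240,130],.106,c) for p in cv2.boxPoints(rc)])
    e=[P[i]-P[i-1] for i in range(4)];l=max(e,key=np.linalg.norm)
    print(th,np.array(rc[0])+[240,130],rc[1],P.mean(0).round(4),"len",np.linalg.norm(l).round(4),"head",np.arctan2(l[1],l[0]).round(3))
# rails: rod centre heading from board edges; rows 60 & 130 rods
for z,pts in((.045,[(264,40),(262,120)]),(.045,[(286,40),(284,120)])):
    A=[onz("wrist",p,z,c) for p in pts];d=A[0]-A[1];print("rail",A[0].round(4),A[1].round(4),np.arctan2(d[1],d[0]))
T=b[0:60,140:240];m=((T[...,0]-T[...,2]>15)&(T[...,0]<110)).astype(np.uint8)
print([ (y,np.where(m[y])[0].min()+140,np.where(m[y])[0].max()+140) for y in range(30,50) if m[y].any()])
E
python3 - <<'E'
import cv2
b=cv2.imread("pics/w1.png")
cv2.imwrite("pics/w1c.png",cv2.resize(b[0:210,140:310],None,fx=3.5,fy=2.8,interpolation=cv2.INTER_CUBIC))
E
```

```text
22 [271.04109573 158.39041138] (7.8417582511901855, 36.98500442504883) [ 0.4982 -0.1992  0.106 ] len 0.0415 head -2.024
30 [274.97170258 161.34905243] (16.62062644958496, 40.521358489990234) [ 0.5023 -0.2031  0.106 ] len 0.0457 head -1.936
45 [274.5 161.5] (41.0, 23.0) [ 0.5019 -0.2033  0.106 ] len 0.0464 head -1.654
rail [ 0.5067 -0.0613  0.045 ] [ 0.4944 -0.1555  0.045 ] 1.4418018929308576
rail [ 0.5334 -0.0642  0.045 ] [ 0.5229 -0.1586  0.045 ] 1.4594371035140832
[(30, np.int64(154), np.int64(224)), (31, np.int64(154), np.int64(224)), (32, np.int64(154), np.int64(224)), (33, np.int64(154), np.int64(224)), (34, np.int64(154), np.int64(224)), (35, np.int64(154), np.int64(224)), (36, np.int64(154), np.int64(224)), (37, np.int64(154), np.int64(224)), (38, np.int64(155), np.int64(224)), (39, np.int64(156), np.int64(224)), (40, np.int64(165), np.int64(223)), (41, np.int64(166), np.int64(223)), (42, np.int64(167), np.int64(223)), (43, np.int64(168), np.int64(222)), (44, np.int64(171), np.int64(220))]
```

View pics/w1c.png

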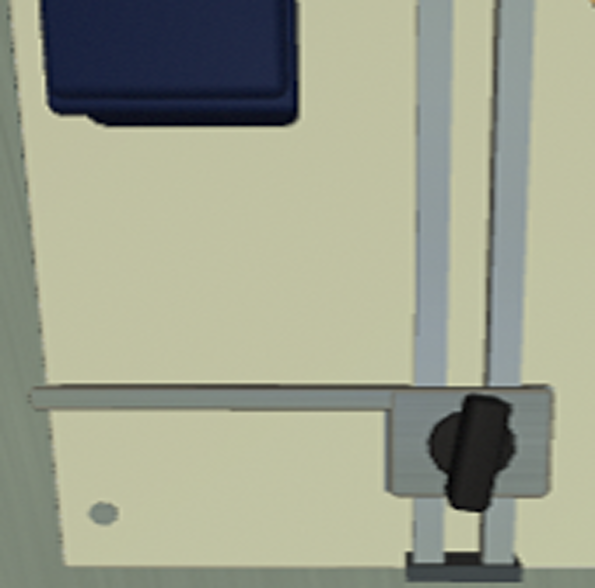

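The crop shows the bar from (491,398) at the top to (468,508) at the bottom in crop pixels, which is (280.4,142.3) to (273.7,181.4) in the full picture. It is tilted about 0.15 rad clockwise of the rail.

Run:
```python
from h import *
import pickle
c=pickle.load(open("w1.pkl","rb"))
A=onz("wrist",(280.4,142.3),.106,c);B=onz("wrist",(273.7,181.4),.104,c);d=A-B
k=(A+B)/2;h=np.arctan2(d[1],d[0]);print(k,np.linalg.norm(d),h)
print("block",[onz("wrist",(140+u/3.5,v/2.8),.06,c).round(4) for u,v in((390,387),(552,387),(550,496),(390,496))])
print("arm front",[onz("wrist",(140+u/3.5,v/2.8),.05,c).round(4) for u,v in((35,385),(410,385))])
print("terr",[onz("wrist",p,.06,c).round(4) for p in((168,43),(222,44))],[onz("wrist",p,.071,c).round(4) for p in((158,39.5),(222,43))])
```

```text
[ 0.50467    -0.20416318  0.105     ] 0.045174070429091766 1.314777749018617
block [array([ 0.4784, -0.1764,  0.06  ]), array([ 0.5366, -0.1829,  0.06  ]), array([ 0.5322, -0.2327,  0.06  ]), array([ 0.4728, -0.2261,  0.06  ])]
arm front [array([ 0.3471, -0.1613,  0.05  ]), array([ 0.4857, -0.1768,  0.05  ])]
terr [array([ 0.3929, -0.0558,  0.06  ]), array([ 0.4561, -0.064 ,  0.06  ])] [array([ 0.3849, -0.054 ,  0.071 ]), array([ 0.457 , -0.0658,  0.071 ])]
```

Request:
carry_out(moves=[{"hand":0.5,"tx":1.4,"ty":1.4,"tz":3,"spin":0.07},{"hand":0.5,"tx":2.8,"ty":2.8,"tz":6,"spin":0.145},{"hand":0.5,"tx":2.8,"ty":2.8,"tz":8.5,"spin":0.145},{"hand":0.5,"tx":2.8,"ty":2.8,"tz":10,"spin":0.145},{"hand":0.5,"tx":2.8,"ty":2.8,"tz":10,"spin":0.145}])

```text
time_s: 1.65
tool_pos: [0.5018, -0.2043, 0.142]
eef_rot: [-2.484, -1.912, 0.004]
force: [-0.4, 0.2, 0.7]
finger_gap: 0.0574
finger_force: 0.0
```

Run:
```python
from h import *
b=snap("wrist","w2.png")
s=manip.get_state();print(s["tool_pos"],2*np.arctan2(s["eef_rot"][1],s["eef_rot"][0])%(2*np.pi),s["finger_gap"],s["force"])
print(proj("wrist",np.array([.5047,-.2042,.106])))
```

```text
[ 0.50299693 -0.2051981   0.14388654] 1.3115505076764702 0.05354696668552489 [-0.3883616   1.31158087  0.45641648]
[254.40717051 211.26873283]
```

View pics/w2.png

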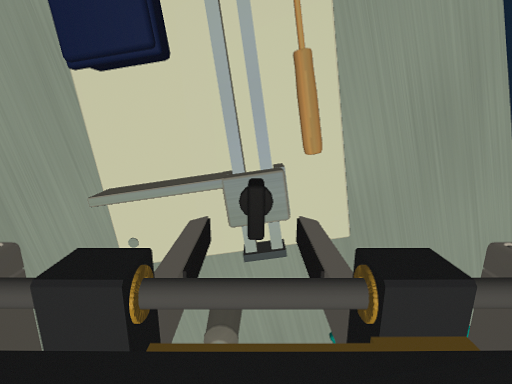

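The bar is upright in the picture at (257,209), centred between the fingers and aligned with them. Descend and grip.

Request:
carry_out(moves=[{"hand":0.5,"tx":0,"ty":0.1,"tz":3,"spin":0},{"hand":0.5,"tx":0,"ty":0.2,"tz":5.5,"spin":0},{"hand":0.5,"tx":0,"ty":0.2,"tz":6.8,"spin":0},{"hand":0.5,"tx":0,"ty":0.2,"tz":6.8,"spin":0},{"hand":0.75,"tx":0,"ty":0.2,"tz":6.8,"spin":0}], newtons=20)

```text
time_s: 2.2
tool_pos: [0.5069, -0.207, 0.0786]
eef_rot: [2.489, 1.915, 0.001]
force: [-1.1, -0.2, 0.8]
finger_gap: 0.042
finger_force: 0.0
```

Request:
carry_out(moves=[{"hand":1,"tx":0,"ty":0,"tz":0,"spin":0},{"hand":1,"tx":0,"ty":0,"tz":0,"spin":0},{"hand":1,"tx":0,"ty":0,"tz":0,"spin":0},{"hand":1,"tx":0,"ty":0,"tz":0,"spin":0}], newtons=20)

```text
time_s: 2.6
tool_pos: [0.5035, -0.2057, 0.0779]
eef_rot: [-2.485, -1.914, 0.007]
force: [-8.2, 2.1, 8.6]
finger_gap: 0.014
finger_force: 20.0
```

Request:
carry_out(moves=[{"hand":1,"tx":1,"ty":-0.2,"tz":0,"spin":0},{"hand":1,"tx":2.5,"ty":-0.45,"tz":0,"spin":0},{"hand":1,"tx":4,"ty":-0.67,"tz":0,"spin":0},{"hand":1,"tx":5.5,"ty":-0.88,"tz":0,"spin":0},{"hand":1,"tx":6.5,"ty":-1.02,"tz":0,"spin":0}])

```text
time_s: 3.1
tool_pos: [0.5108, -0.1408, 0.078]
eef_rot: [-2.487, -1.916, 0.007]
force: [-7.1, -2.3, 5.3]
finger_gap: 0.014
finger_force: 20.0
```

Run:
```python
from h import *
s=manip.get_state();print(s["tool_pos"],2*np.arctan2(s["eef_rot"][1],s["eef_rot"][0])%(2*np.pi),s["finger_gap"],s["force"],s["ft_torque"])
```

```text
[ 0.51078505 -0.14079399  0.07796435] 1.3126570336475991 0.013996872996415602 [-7.12852266 -2.26537439  5.33838542] [-0.40485302  1.24738761 -0.01178582]
```

Request:
carry_out(moves=[{"hand":1,"tx":1,"ty":-0.18,"tz":0,"spin":0},{"hand":1,"tx":2,"ty":-0.33,"tz":0,"spin":0},{"hand":1,"tx":2.8,"ty":-0.45,"tz":0,"spin":0},{"hand":1,"tx":3.3,"ty":-0.52,"tz":0,"spin":0},{"hand":1,"tx":3.5,"ty":-0.55,"tz":0,"spin":0}])

```text
time_s: 3.6
tool_pos: [0.5147, -0.1057, 0.078]
eef_rot: [-2.487, -1.916, 0.006]
force: [-5.3, -2.0, 5.4]
finger_gap: 0.0138
finger_force: 20.0
```

Run:
```python
from h import *
b=snap("top","t2.png")
cv2.imwrite("pics/t2c.png",cv2.resize(b[125:240,175:345],None,fx=4.5,fy=4.5,interpolation=cv2.INTER_CUBIC))
```

```text
(no output)
```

View pics/t2c.png

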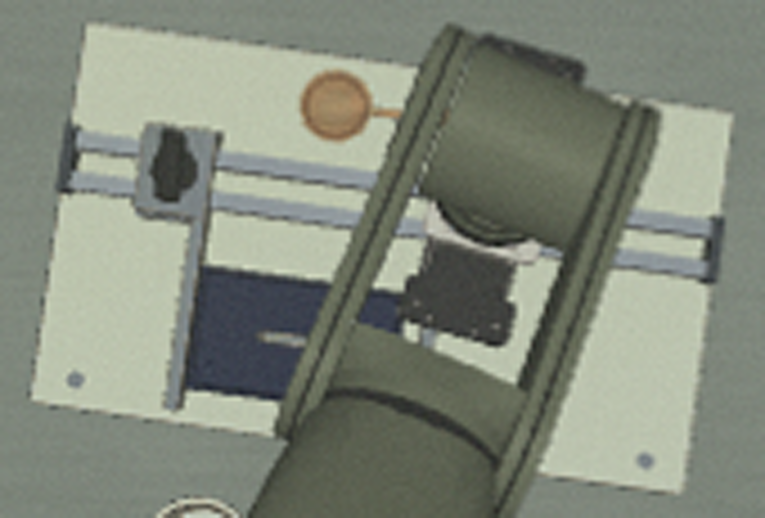

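The top view shows the terrine and the left stop unmoved; the arm hides the contact, but a small gap remains near (425,340). I'll feel for the contact.

Request:
carry_out(moves=[{"hand":1,"tx":0.15,"ty":-0.02,"tz":0,"spin":0},{"hand":1,"tx":0.3,"ty":-0.04,"tz":0,"spin":0},{"hand":1,"tx":0.4,"ty":-0.06,"tz":0,"spin":0},{"hand":1,"tx":0.5,"ty":-0.07,"tz":0,"spin":0}])

```text
time_s: 4.05
tool_pos: [0.5153, -0.1012, 0.078]
eef_rot: [-2.488, -1.916, 0.007]
force: [-5.9, -1.0, 7.1]
finger_gap: 0.0138
finger_force: 20.0
```

Request:
carry_out(moves=[{"hand":1,"tx":0.1,"ty":-0.01,"tz":0,"spin":0},{"hand":1,"tx":0.2,"ty":-0.03,"tz":0,"spin":0}])

```text
time_s: 4.25
tool_pos: [0.5155, -0.0992, 0.078]
eef_rot: [-2.488, -1.915, 0.007]
force: [-6.2, -1.9, 6.3]
finger_gap: 0.0139
finger_force: 20.0
```

Request:
carry_out(moves=[{"hand":1,"tx":0.1,"ty":-0.01,"tz":0,"spin":0},{"hand":1,"tx":0.2,"ty":-0.03,"tz":0,"spin":0}])

```text
time_s: 4.45
tool_pos: [0.5157, -0.0972, 0.078]
eef_rot: [-2.488, -1.915, 0.007]
force: [-6.5, -2.6, 5.2]
finger_gap: 0.0135
finger_force: 20.0
```

Request:
carry_out(moves=[{"hand":1,"tx":0.1,"ty":-0.01,"tz":0,"spin":0},{"hand":1,"tx":0.2,"ty":-0.03,"tz":0,"spin":0}])

```text
time_s: 4.65
tool_pos: [0.5159, -0.0952, 0.0779]
eef_rot: [-2.488, -1.915, 0.007]
force: [-6.0, -2.1, 6.0]
finger_gap: 0.0139
finger_force: 20.0
```

Request:
carry_out(moves=[{"hand":1,"tx":0.1,"ty":-0.01,"tz":0,"spin":0},{"hand":1,"tx":0.2,"ty":-0.03,"tz":0,"spin":0}])

```text
time_s: 4.85
tool_pos: [0.5162, -0.0933, 0.078]
eef_rot: [-2.488, -1.916, 0.007]
force: [-5.9, -4.5, 5.3]
finger_gap: 0.0141
finger_force: 20.0
```

Run:
```python
from h import *
b=snap("scene","s2.png")
cv2.imwrite("pics/s2c.png",cv2.resize(b[165:270,165:335],None,fx=4.5,fy=4.5,interpolation=cv2.INTER_CUBIC))
s=manip.get_state();print(s["tool_pos"],s["force"])
```

```text
[ 0.51614378 -0.09331999  0.07795321] [-5.7470156  -2.81478038  5.73883695]
```

View pics/s2c.png

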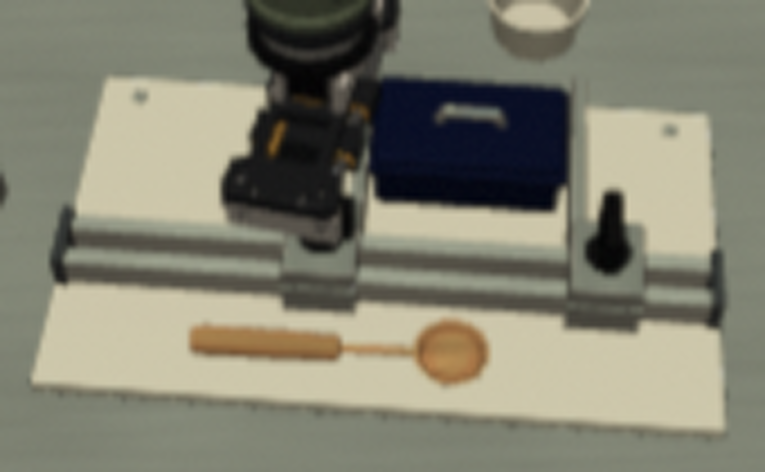

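The scene view shows the stop's front (x≈366) only a few mm from the terrine's lid edge (x≈372). The left stop is unchanged. Close the last bit.

Request:
carry_out(moves=[{"hand":1,"tx":0.1,"ty":-0.01,"tz":0,"spin":0},{"hand":1,"tx":0.2,"ty":-0.03,"tz":0,"spin":0}])

```text
time_s: 5.1
tool_pos: [0.5162, -0.0931, 0.078]
eef_rot: [2.488, 1.917, -0.011]
force: [-6.6, -8.2, 3.9]
finger_gap: 0.0138
finger_force: 20.0
```

Request:
carry_out(moves=[{"hand":1,"tx":0.1,"ty":-0.01,"tz":0,"spin":0},{"hand":1,"tx":0.15,"ty":-0.02,"tz":0,"spin":0}])

```text
time_s: 5.3
tool_pos: [0.5162, -0.093, 0.0779]
eef_rot: [2.486, 1.916, -0.014]
force: [-8.1, -11.7, 4.2]
finger_gap: 0.0137
finger_force: 20.0
```

Contact is felt at y = -0.093. Relax the push, then turn clockwise.

Request:
carry_out(moves=[{"hand":1,"tx":-0.2,"ty":-0.1,"tz":0,"spin":0},{"hand":1,"tx":-0.2,"ty":-0.1,"tz":0,"spin":0.14},{"hand":1,"tx":-0.2,"ty":-0.1,"tz":0,"spin":0.28},{"hand":1,"tx":-0.2,"ty":-0.1,"tz":0,"spin":0.42},{"hand":1,"tx":-0.2,"ty":-0.1,"tz":0,"spin":0.56}], newtons=25)

```text
time_s: 5.8
tool_pos: [0.516, -0.0931, 0.078]
eef_rot: [2.922, 1.145, -0.006]
force: [-4.8, -6.2, 2.6]
finger_gap: 0.0134
finger_force: 25.0
```

Request:
carry_out(moves=[{"hand":1,"tx":0,"ty":0,"tz":0,"spin":0.14},{"hand":1,"tx":0,"ty":0,"tz":0,"spin":0.28},{"hand":1,"tx":0,"ty":0,"tz":0,"spin":0.42},{"hand":1,"tx":0,"ty":0,"tz":0,"spin":0.54},{"hand":1,"tx":0,"ty":0,"tz":0,"spin":0.54}])

```text
time_s: 6.3
tool_pos: [0.5158, -0.093, 0.078]
eef_rot: [3.121, 0.329, -0.005]
force: [-4.5, -6.2, 3.3]
finger_gap: 0.0142
finger_force: 25.0
```

Run:
```python
from h import *
s=manip.get_state();print(s["tool_pos"],2*np.arctan2(s["eef_rot"][1],s["eef_rot"][0])%(2*np.pi),s["finger_gap"],s["force"],s["ft_torque"],s["q"])
```

```text
[ 0.51584431 -0.09297119  0.07797809] 0.21032817599321488 0.014181385714518371 [-4.4985889  -6.18298087  3.32506202] [-1.01480597  0.88273355 -0.04706843] [-0.34042916  0.2450856   1.78123157 -0.00520798  1.11638437  1.02232755]
```

Request:
carry_out(moves=[{"hand":1,"tx":0,"ty":0,"tz":0,"spin":0.12},{"hand":1,"tx":0,"ty":0,"tz":0,"spin":0.22},{"hand":1,"tx":0,"ty":0,"tz":0,"spin":0.3},{"hand":1,"tx":0,"ty":0,"tz":0,"spin":0.34},{"hand":1,"tx":0,"ty":0,"tz":0,"spin":0.34}])

```text
time_s: 6.8
tool_pos: [0.5159, -0.0929, 0.078]
eef_rot: [3.131, -0.199, -0.004]
force: [-4.9, -5.3, 3.3]
finger_gap: 0.0141
finger_force: 25.1
```

Run:
```python
from h import *
s=manip.get_state();print(s["tool_pos"],2*np.arctan2(s["eef_rot"][1],s["eef_rot"][0])%(2*np.pi),s["finger_gap"],s["force"],s["ft_torque"])
```

```text
[ 0.51585458 -0.09285926  0.0779821 ] 6.156168371328259 0.014086785374017878 [-4.92582775 -5.25333565  3.28347846] [-0.97056735  0.85229963  0.34773656]
```

The torque rose to 0.35 N m at heading -0.127, so the knob is at its end stop (about 1.57). Release and rise.

Request:
carry_out(moves=[{"hand":0.55,"tx":0,"ty":0,"tz":0,"spin":0},{"hand":0.55,"tx":0,"ty":0,"tz":0,"spin":0},{"hand":0.55,"tx":0,"ty":0,"tz":0,"spin":0},{"hand":0.55,"tx":0,"ty":0,"tz":-1.5,"spin":0},{"hand":0.55,"tx":0,"ty":0,"tz":-4,"spin":0}])

```text
time_s: 7.3
tool_pos: [0.5153, -0.0899, 0.1159]
eef_rot: [-3.133, 0.201, 0.007]
force: [0.2, -0.1, -0.7]
finger_gap: 0.0422
finger_force: 0.0
```

Request:
carry_out(moves=[{"hand":0.55,"tx":0,"ty":0,"tz":-4,"spin":0},{"hand":0.55,"tx":0,"ty":2,"tz":-8,"spin":0},{"hand":0.55,"tx":0,"ty":6.5,"tz":-10,"spin":0},{"hand":0.55,"tx":0,"ty":11,"tz":-10,"spin":0},{"hand":0.55,"tx":0,"ty":15.5,"tz":-10,"spin":0}])

```text
time_s: 7.8
tool_pos: [0.498, -0.2459, 0.2193]
eef_rot: [3.134, -0.199, 0.005]
force: [0.0, 0.8, -0.3]
finger_gap: 0.0422
finger_force: 0.0
```

Request:
carry_out(moves=[{"hand":0.55,"tx":0,"ty":4.5,"tz":0,"spin":0},{"hand":0.55,"tx":0,"ty":9,"tz":0,"spin":0},{"hand":0.55,"tx":0,"ty":11,"tz":0,"spin":0},{"hand":0.55,"tx":0,"ty":11,"tz":0,"spin":0}])

```text
time_s: 8.2
tool_pos: [0.4827, -0.3558, 0.2171]
eef_rot: [-3.135, 0.207, -0.0]
force: [-0.0, 0.0, 0.6]
finger_gap: 0.0423
finger_force: 0.0
```

Run:
```python
from h import *
b=snap("top","t3.png");s=manip.get_state();print(s["tool_pos"],s["force"],s["finger_gap"],s["qd"].round(3))
cv2.imwrite("pics/t3c.png",cv2.resize(b[125:240,175:345],None,fx=4.5,fy=4.5,interpolation=cv2.INTER_CUBIC))
```

```text
[ 0.48302387 -0.35380501  0.21701763] [0.22967912 0.9982491  0.48078419] 0.04200354024986424 [ 0.04  -0.021  0.026  0.009  0.007  0.003]
```

View pics/t3c.png

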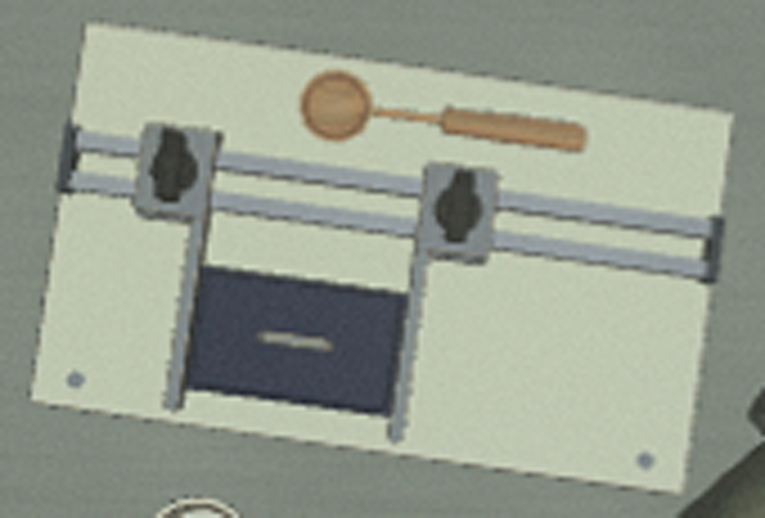

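The right stop (knob at (460,207) in the crop) is against the terrine with its bar across the rail. The terrine and the left knob look unmoved.

```bash
python3 -c "
from cell import manip
print(manip.job_done())"
```

```text
the job is handed in; nothing more can be done
None
```

The job is handed in after about 8 s of robot time: the right-hand stop is up against the terrine and its knob is turned clockwise to its end stop, and in the last picture the terrine and the left stop look unmoved; no verdict came back.

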